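# Put the spark plug away and cap the tubes

## Task

Put the spark plug that lies on the bench away in the wide tube of the sloping rack: flick that tube's cap open, ease the plug in, firing tip first, down to the bottom without letting it drop, and press the cap fully shut again. One of the slim tubes was left open: press its cap fully shut too, keep the other two shut, and leave the other things on the bench where they are.

Things in the scene. Friction and masses are not known exactly. Their poses are not given: they have to be found in the camera images.
- rack: grey steel rack; four clear tubes fixed in a row along its y, 92 mm apart, in any order: one wide, three slim. Origin on the bench under the middle mouth line; z up, x the way the mouths lean (away from the robot). Tubes lean 52 degrees: axis out of the mouth u = (0.788,0,0.616); t = (0.616,0,-0.788) runs down across the mouth. Upper plate, square to u, 36 mm below the mouths.
- wide_tube: the one wide tube: stiff, clear, 40 mm across, bore 34 mm and 68 mm deep. Origin: centre of its mouth, 115 mm above the bench; axes as the rack's (upright frame; u is the tube axis). A rim 46 mm across and 4 mm thick lies just below the mouth plane. Black hollow cup cap, 46 mm across, 31 mm tall above the mouth plane.
- wide_hinge (a point): middle of the wide cap's hinge pin, which runs along t in the mouth plane, 26 mm to +y of the mouth centre. The cap swings up and over to +y.
- wide_tab (a point): middle of the wide cap's thumb tab (moves with the cap), 5 mm thick, 22 mm wide along t. When shut it lies on the -y side, from 23 to 37 mm off the tube axis, its underside 3 mm and its top 8 mm above the mouth plane; lift it along u to open. The point is 56 mm from the hinge pin.
- wide_cap (a joint): angle of the wide tube's cap, rad; shut at the start. 0 = fully shut, down on the rim (firm stop); grows as it opens; 1.57 = square to the mouth; stop at 1.9. Stiff hinge (friction 0.06 N m, 1 to 2 N at the tab): stays where left.
- wide_floor (a point): centre of the floor of the wide tube's bore, 68 mm down its axis from the mouth
- slim_tube_open: the slim tube whose cap was left standing open: clear, 22 mm across, 73 mm long, a glow plug inside. Origin: centre of its mouth, 115 mm above the bench; axes as the rack's. Black cup cap, 27 mm across, 22 mm tall above the mouth plane.
- slim_hinge (a point): middle of the open slim cap's hinge pin, along t in the mouth plane, 16.5 mm to +y of the mouth centre
- slim_tab (a point): middle of the open slim cap's thumb tab (moves with the cap), 5 mm thick, 18 mm wide along t. When shut it lies on the -y side, 13.5 to 25.5 mm off the tube axis, underside 3 mm and top 8 mm above the mouth plane. The point is 36 mm from the hinge pin.
- slim_cap_open (a joint): angle of its cap, rad; standing open at the start, at 1.3 to 1.8. 0 = fully shut, down on the rim (firm stop); grows as it opens; 1.57 = square to the mouth; stop at 1.9. Stiff hinge (friction 0.06 N m, 1 to 2 N at the tab): stays where left.
- slim_tube_b: a second slim tube, like slim_tube_open but shut
- slim_cap_b (a joint): angle of its cap, rad; shut at the start and to stay so. 0 = fully shut, down on the rim (firm stop); grows as it opens; 1.57 = square to the mouth; stop at 1.9. Stiff hinge (friction 0.06 N m, 1 to 2 N at the tab): stays where left.
- slim_tube_c: a third slim tube, like slim_tube_open but shut
- slim_cap_c (a joint): angle of its cap, rad; shut at the start and to stay so. 0 = fully shut, down on the rim (firm stop); grows as it opens; 1.57 = square to the mouth; stop at 1.9. Stiff hinge (friction 0.06 N m, 1 to 2 N at the tab): stays where left.
- plug: spark plug lying level on the bench, 94 mm long, 45 to 80 g. Origin: on its axis in the middle of the steel hexagon (21 mm across flats, 24 over corners, 12 long), 10.5 mm above the bench. x points to the terminal: collar 19 mm across to x = 14 mm, white insulator 12 mm across from 14 to 43, stud 8 mm across to 52. Other way: ring 21 mm across to -12, thread 14 mm across to -39, tip at -42.
- plug_tip (a point): the firing tip, on the plug's axis, 42 mm from its origin. With the tip on the floor of the wide tube the terminal end stands 26 mm out of the mouth and fits inside the shut cap (28 mm deep).
- plug_socket: bystander, loose: deep spark-plug socket, a steel sleeve 27 mm across and 65 mm tall, standing
- ignition_coil: bystander, loose: black pencil ignition coil lying on the bench, about 180 mm long
- spanner: bystander, loose: combination spanner, 190 mm, lying flat
- screwdriver: bystander, loose: screwdriver, 210 mm, lying
- spray_can: bystander, loose: aluminium spray can, 65 mm across and 186 mm tall, standing
- parts_dish: bystander, loose: shallow steel parts dish, 130 mm across
- mug: bystander, loose: white mug, 80 mm across, 95 mm tall
Mind the look-alikes: they are no part of the job. What is shaped like the plug but blue, brown or green is not meant.

How it is judged:
On the way, in this order (a step that is already met when the one before it is completed fails the run):
1. the wide tube's cap is flicked open (value of joint wide_cap above 1 rad), for 0.1 s.
2. the plug is down in the wide tube, firing tip at the bottom (distance between plug_tip and wide_floor below 0.016 m), for 0.2 s.
3. the wide tube's cap is shut over the plug (value of joint wide_cap below 0.07 rad), for 0.2 s.
At the end, for the whole second after the job is handed in: All four caps are shut to within 0.07 rad, and the plug rests in the wide tube with its firing tip within 16 mm of the centre of the bore's floor (value of joint each of wide_cap, slim_cap_open, slim_cap_b, slim_cap_c below 0.07 rad and distance between plug_tip and wide_floor below 0.016 m and linear speed of plug below 0.02 m/s); the robot touches nothing.
It fails at once if a cap that was shut, on a slim tube, is opened (more than 0.35 rad) (value of joint any of slim_cap_b, slim_cap_c above 0.35 rad).
It fails at once if the plug is let drop into the tube (faster than 0.45 m/s with its tip within 60 mm of the floor of the bore) (distance between plug_tip and wide_floor below 0.06 m and linear speed of plug above 0.45 m/s).
It fails at once if a bystander is moved more than 40 mm (distance of any of plug_socket, ignition_coil, spanner, screwdriver, spray_can, parts_dish, mug from where it was at the start of the episode above 0.04 m).
It also fails if it takes over 72 s, if anything falls off the work surface, if the arm or the gripper's body presses on something with over 40 N, if the wrist force passes 120 N, or if a joint passes its speed limit or range.

## Robot

A 6-joint arm with a two-finger parallel gripper is mounted at the origin on the work surface. World frame = base frame: x ahead of the robot, y to its left, z up, the work surface at z = 0. Lengths are in m, angles in rad, forces in N, time in s.
With the tool pointing down it reaches from about 0.35 to 0.875 m from the base axis. Payload 15.5 kg.
Tool frame: the origin (TCP) lies on the mounting face of the last link; the fingertips stand 173 mm ahead of it and the grasp point (between the pads) lies 155 mm ahead of it (r.grip_point_offset is the distance from the TCP to the grasp point, in m); z points along the fingers, y is the line along which they close (so a half turn about z gives the same grasp; the last joint's range is limited). The gripper opens to 85 mm and grips with 20 to 120 N. Pads are 22 mm wide; open, the fingers measure 114 mm over their backs; the gripper's body (76 mm by 85 mm) begins 54 mm behind the grasp point. The pads swing forward as they close: fully open they stand 13 mm farther back than shut.
Start: joints at [1.04, 0.494, 1.345, -0, 1.302, -0.096], TCP at [0.263, 0.567, 0.405] pointing down, gripper open.
Joint ranges: [-2.91, 2.91], [-0.82, 2.16], [0.22, 2.67], [-1.22, 4.37], [0.12, 2.79], [-3.08, 3.08]. Speed limits (rad/s): [1.89, 1.89, 2.57, 3.01, 3.01, 3.01].

## Interface

Orientations are given as a rotation vector (axis times angle).
In Python, from workcell import readout, viewer, r gives the robot as it stands. The module is installed in compiled form; this text tells all that it offers.
- The arm moves only by the shell command python3 -m handwheel 'ROWS' [FORCE]. ROWS is JSON, one flat list of numbers, 5 for each row, row after row: the shift along the tool's x, y, z in m, then the turn about the tool's z in degrees, then the opening, from -1 (shut) to 1 (fully open). A call has 1 to 20 rows; each row shifts and turns the commanded pose from where the row before left it, along the tool's axes as they then stand; what a row does not reach is not made up. A row lasts 1/8 s, in which the tool goes at most 62.5 mm and 10.7 degrees, less where a joint would pass 70% of its speed; a pose out of reach is approached as far as the arm can. A call is refused whole if a number of a shift passes 0.0625 or a number of a turn 10.7, either way. A call with a gripper value outside its range is refused whole. The fingers move at their own pace and stop on an object; FORCE is the grip in N (left out, the last holds). Time passes only in rows, so rows that do not move let the fingers close. It gives the time, the measured TCP pose, the force, the opening and the grip force at its end, in the units of the state.
- readout.get_state(): the state, without advancing time (a new reading comes with each control period).
- viewer.capture(name): name is "scene" or "top"; returns (picture, depth): 420x560x3 uint8, blue, green, red; 420x560 float32, m along the optical axis (not along the pixel's ray), 0 where there is no reading.
- viewer.camera_info(name): a dict with "camera_matrix" (3x3 intrinsics, pixels), "R" (3x3) and "t" (3): a world point X has camera coordinates R X + t. Camera axes: x right, y down, z forward; pixel columns grow to the right and rows downward; lengths in m; the calibration is good to about 2 mm. A picture is of the moment at which its call begins. camera_info takes no time and is no camera call.
- r.sign_off(): hands the job in; it is judged then, once.
The state is a dict: "clock": time; "qpos": joint angles; "qd": joint speeds; "joint_efforts": joint torques, N m; "tool_pos": TCP position; "orientation": TCP orientation; "force": force on the tool from outside, world axes, zero at the start; "torque": the same for the moment, N m; "gripper_width": finger opening in m; "gripper_force": force on a finger pad.
Only numpy, scipy, OpenCV 4.12 (cv2) and the standard library are available. Lean on these libraries where they do the work, as an engineer would, in place of code of your own. Each camera call takes 0.05 s, during which the arm holds its last target. There are 200 camera calls.

## Working session

There is one attempt and no reset: what is moved stays moved. The work goes in short steps, Python scripts to look and compute and a shell command to move; the robot and the scene stay as the last step left them, time stands still between calls to the robot, and variables do not carry over. Pictures are saved under pics/ and viewed, at most 10 in all, crops included, and the job is handed in when it is done.

```bash
mkdir -p pics; python3 - <<'E'
from workcell import readout, viewer, r
import cv2,numpy as np
for n in("scene","top"):
    p,d=viewer.capture(n); cv2.imwrite(f"pics/{n}0.png",p); np.save(f"pics/{n}0.npy",d)
    c=viewer.camera_info(n); print(n,np.round(c["camera_matrix"],1).tolist(),np.round(-c["R"].T@c["t"],3),np.round(c["R"],3).tolist())
print(readout.get_state(), r.grip_point_offset)
E
```

```text
scene [[417.4, 0.0, 279.4], [0.0, 417.4, 204.4], [0.0, 0.0, 1.0]] [ 1.158 -0.04   1.095] [[0.093, 0.996, -0.013], [0.846, -0.086, -0.526], [-0.524, 0.038, -0.851]]
top [[482.6, 0.0, 282.1], [0.0, 482.6, 210.4], [0.0, 0.0, 1.0]] [ 0.301 -0.014  1.346] [[0.023, -1.0, 0.006], [-0.983, -0.024, -0.183], [0.183, -0.001, -0.983]]
{'clock': 0.1, 'qpos': array([ 1.04052799e+00,  4.94116317e-01,  1.34607477e+00, -1.82121410e-05,
        1.30249502e+00, -9.54910609e-02]), 'qd': array([-0.00092816, -0.00202899, -0.00200047, -0.00182081, -0.00083335,
       -0.00047116]), 'joint_efforts': array([ 2.67340714e-03, -8.83590603e+01, -3.84561324e+01, -4.02911087e-05,
        5.03044022e-03,  7.43151145e-05]), 'tool_pos': array([0.26318022, 0.56673611, 0.40416082]), 'orientation': array([-6.77503649e-01, -3.06734101e+00,  1.64252439e-03]), 'force': array([ 0.13947221, -0.57017356,  0.38284815]), 'torque': array([ 0.04107449,  0.00247283, -0.01391325]), 'gripper_force': 0.0, 'gripper_width': 0.08524046566401053} 0.1547
```

View pics/scene0.png

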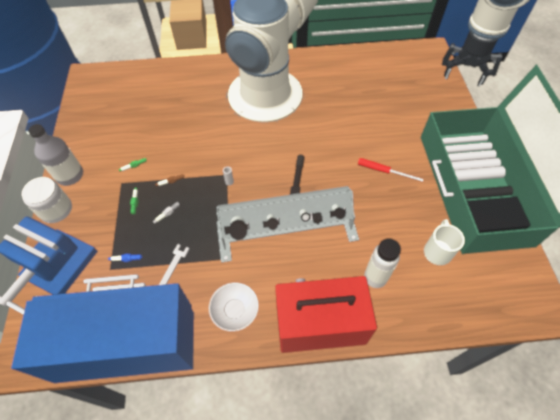

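View pics/top0.png

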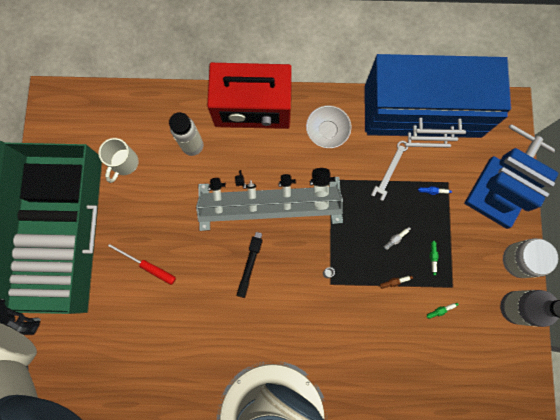

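The scene view shows the wide tube at the -y end of the rack (cap at 236,228). Next come a shut slim tube (270,222), the open slim tube (306,216, its cap at 317,217) and another shut slim tube (338,212). The plug, white and grey, is on the black mat at scene (166,212) and top (398,238).

```bash
cat > h.py <<'E'
from workcell import readout, viewer, r
import cv2,numpy as np
from scipy.spatial.transform import Rotation as Ro
def cloud(n,d):
    c=viewer.camera_info(n);K=c["camera_matrix"];v,u=np.indices(d.shape)
    P=np.stack([(u-K[0,2])*d/K[0,0],(v-K[1,2])*d/K[1,1],d],-1)
    W=(P-c["t"])@c["R"]; W[d==0]=np.nan; return W
def ray(n,u,v,z):
    c=viewer.camera_info(n);o=-c["R"].T@c["t"]
    w=c["R"].T@np.linalg.inv(c["camera_matrix"])@np.array([u,v,1.]);return o+w*(z-o[2])/w[2]
def proj(n,X):
    c=viewer.camera_info(n);p=c["camera_matrix"]@(c["R"]@np.asarray(X,float)+c["t"]);return p[:2]/p[2]
def grip():
    s=readout.get_state();R=Ro.from_rotvec(s["orientation"]).as_matrix()
    return s["tool_pos"]+R[:,2]*r.grip_point_offset,R,s
E
python3 - <<'E'
from h import *
for n,(a,b,c,e),(pa,pb,pc,pe) in (("scene",(205,170,365,265),(140,190,195,240)),("top",(190,160,350,235),(375,215,425,260))):
    p=cv2.imread(f"pics/{n}0.png");W=cloud(n,np.load(f"pics/{n}0.npy"))
    A=cv2.resize(p[b:e,a:c],None,fx=4.9,fy=4.9,interpolation=2);B=cv2.resize(p[pb:pe,pa:pc],None,fx=7,fy=7,interpolation=2)
    cv2.imwrite(f"pics/{n}_rack.png",A[:,:800])
    cv2.imwrite(f"pics/{n}_plug.png",B)
    dark=(p.max(2)<60)&(W[...,2]>0.06)
    m=np.zeros_like(dark);m[b:e,a:c]=1
    k,l,st,ce=cv2.connectedComponentsWithStats((dark&m).astype(np.uint8))
    for i in range(1,k):
        if st[i,4]>8:
            q=W[l==i];print(n,st[i].tolist(),np.round(np.nanmedian(q,0),3),np.round(np.nanmin(q,0),3),np.round(np.nanmax(q,0),3))
    z=(p.astype(int).min(2)>95)&(np.arange(420)[:,None]>=pb)&(np.arange(420)[:,None]<pe)&(np.arange(560)>=pa)&(np.arange(560)<pc)
    v,u=np.nonzero(z);q=np.array([ray(n,x,y,0.0105) for x,y in zip(u,v)])[:,:2]
    g=p[v,u].mean(1);mu=q.mean(0);w,V=np.linalg.eigh(np.cov((q-mu).T));ax=V[:,1]
    s=(q-mu)@ax;wd=(q-mu)@V[:,0];print(n,"plug",len(u),mu,ax,s.min(),s.max())
    for lo in np.arange(-.05,.05,.006):
        k=(s>=lo)&(s<lo+.006)
        if k.any(): print("  %.3f n%d w %.3f..%.3f g %.0f"%(lo,k.sum(),wd[k].min(),wd[k].max(),g[k].mean()))
E
python3 -c "
import cv2,numpy as np
a=cv2.imread('pics/scene_rack.png');b=cv2.imread('pics/scene_plug.png');c=cv2.imread('pics/top_rack.png');d=cv2.imread('pics/top_plug.png')
h=np.zeros((600,800,3),np.uint8)
f=lambda i,w,hh:cv2.resize(i,(w,hh))
h[:300,:520]=f(a,520,300);h[300:555,:520]=f(c,520,255);h[:250,525:800]=f(b,275,250);h[300:550,525:800]=f(d,275,250);cv2.imwrite('pics/mix.png',h)"
```

```text
scene plug 206 [ 0.48155741 -0.33705544] [-0.65103355  0.75904896] -0.047798946274907224 0.04846566678208243
  -0.050 n5 w -0.007..0.003 g 128
  -0.044 n10 w -0.008..0.007 g 156
  -0.038 n13 w -0.010..0.010 g 171
  -0.032 n13 w -0.009..0.011 g 185
  -0.026 n13 w -0.009..0.011 g 190
  -0.020 n14 w -0.010..0.010 g 186
  -0.014 n10 w -0.012..0.011 g 178
  -0.008 n16 w -0.013..0.012 g 176
  -0.002 n18 w -0.015..0.013 g 173
  0.004 n18 w -0.014..0.014 g 180
  0.010 n17 w -0.013..0.014 g 180
  0.016 n12 w -0.013..0.015 g 158
  0.022 n12 w -0.009..0.009 g 146
  0.028 n12 w -0.009..0.009 g 139
  0.034 n11 w -0.010..0.008 g 147
  0.040 n7 w -0.007..0.009 g 145
  0.046 n5 w -0.006..0.004 g 122
top [310, 168, 25, 18, 314] [ 0.616 -0.114  0.136] [ 0.595 -0.15   0.106] [ 0.646 -0.087  0.154]
top [235, 170, 9, 16, 88] [0.604 0.097 0.136] [0.592 0.087 0.123] [0.63  0.108 0.148]
top [279, 174, 17, 13, 130] [ 0.607 -0.024  0.127] [ 0.594 -0.048  0.11 ] [ 0.627 -0.006  0.141]
top [209, 178, 16, 12, 133] [0.593 0.158 0.127] [0.58  0.136 0.112] [0.612 0.176 0.14 ]
top [246, 184, 10, 4, 19] [0.591 0.069 0.12 ] [0.588 0.056 0.109] [0.599 0.081 0.125]
top [338, 201, 3, 6, 10] [ 0.561 -0.167  0.081] [ 0.553 -0.168  0.062] [ 0.569 -0.167  0.102]
top plug 160 [ 0.47886436 -0.3382567 ] [-0.6479211   0.76170746] -0.046988801493735424 0.044556506605414214
  -0.050 n5 w -0.004..0.004 g 130
  -0.044 n6 w -0.003..0.003 g 187
  -0.038 n9 w -0.005..0.005 g 216
  -0.032 n9 w -0.005..0.005 g 223
  -0.026 n9 w -0.006..0.006 g 206
  -0.020 n9 w -0.006..0.005 g 204
  -0.014 n11 w -0.007..0.007 g 192
  -0.008 n12 w -0.008..0.007 g 181
  -0.002 n16 w -0.010..0.010 g 174
  0.004 n17 w -0.009..0.010 g 176
  0.010 n15 w -0.009..0.009 g 166
  0.016 n9 w -0.006..0.006 g 146
  0.022 n9 w -0.006..0.004 g 132
  0.028 n9 w -0.005..0.004 g 129
  0.034 n9 w -0.005..0.005 g 145
  0.040 n6 w -0.004..0.003 g 142
```

View pics/mix.png

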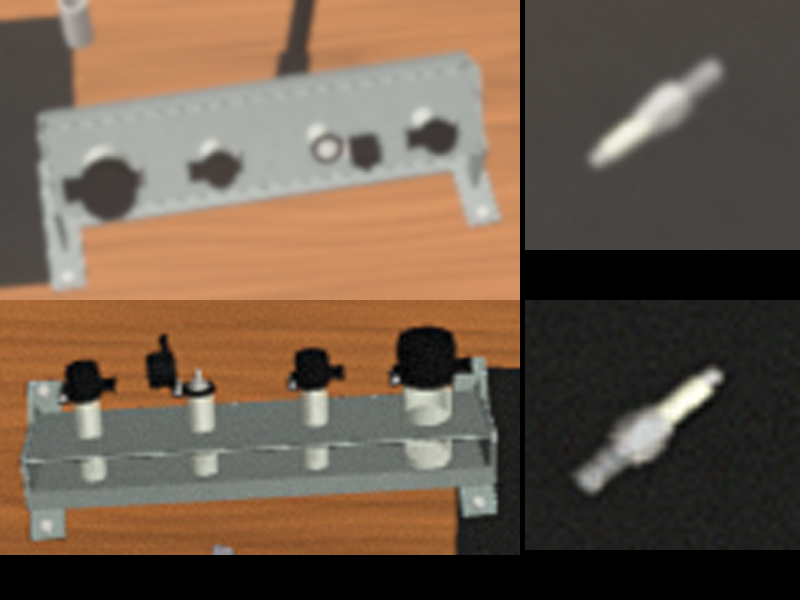

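The rack crops confirm the order from -y to +y: wide, shut slim, open slim (cap standing to +y), shut slim. The plug's white terminal end points to +x,-y and its tip to -x,+y. Next I'll measure the rack pose from the cap discs.

```bash
python3 - <<'E'
from h import *
p=cv2.imread("pics/scene0.png");W=cloud("scene",np.load("pics/scene0.npy"))
f=4;P=cv2.resize(p,None,fx=f,fy=f,interpolation=cv2.INTER_CUBIC)
C=[]
for nm,u0,v0,h,R in(("wide",238,229,31,23),("s1",271,223,22,13.5),("s4",340,212.5,22,13.5)):
    m=(P.max(2)<95).astype(np.uint8); x0,y0=int((u0-18)*f),int((v0-18)*f)
    s=m[y0:y0+36*f,x0:x0+36*f]; k=int(R/1000*417/1.1*f*1.3)
    s=cv2.morphologyEx(s,cv2.MORPH_OPEN,cv2.getStructuringElement(cv2.MORPH_ELLIPSE,(k,k)))
    M=cv2.moments(s,True);u=(x0+M["m10"]/M["m00"]+.5)/f-.5;v=(y0+M["m01"]/M["m00"]+.5)/f-.5
    X=ray("scene",u,v,.115+h*.616e-3); print(nm,u,v,M["m00"]/16,X, np.nanmedian(W[int(v)-2:int(v)+3,int(u)-2:int(u)+3].reshape(-1,3),0)); C.append(X-np.array([.788,0,0])*h*1e-3)
C=np.array(C);d=C[2]-C[1];yaw=np.arctan2(-d[0],d[1]);print(C,"yaw",np.degrees(yaw),np.hypot(*d[:2]))
x=np.array([np.cos(yaw),np.sin(yaw),0]);y=np.array([-np.sin(yaw),np.cos(yaw),0])
# dark pixels from both clouds near caps in rack frame of each cap
o=C.copy()
uu=.788*x+[0,0,.616];t=.616*x-[0,0,.788]
Wt=cloud("top",np.load("pics/top0.npy"));pt=cv2.imread("pics/top0.png")
for n,WW,pp in(("scene",W,p),("top",Wt,pt)):
  for j,b in enumerate([C[0],C[1],C[2],C[1]+y*.092]):
    b=np.array([*b[:2],.115]);q=(WW-b)@np.array([y,uu,t]).T*1000
    k=(pp.max(2)<90)&(abs(q[...,0])<48)&(abs(q[...,2])<32)&(q[...,1]>-2)&(q[...,1]<60)
    a=q[k];print(n,j,len(a),np.round(np.percentile(a,[3,10,50,90,97],axis=0).T,0).tolist())
E
```

```text
wide 237.6949513381995 229.33600973236008 256.875 [ 0.63025697 -0.11288654  0.134096  ] [ 0.63267314 -0.11415248  0.1406361 ]
s1 272.0354754829123 223.22975482912332 84.125 [ 0.61794387 -0.02186333  0.128552  ] [ 0.61984927 -0.02207512  0.13366702]
s4 339.3132456140351 212.88008771929825 89.0625 [0.60434241 0.16053262 0.128552  ] [0.60493384 0.15893676 0.13342155]
[[ 0.60582897 -0.11288654  0.134096  ]
 [ 0.60060787 -0.02186333  0.128552  ]
 [ 0.58700641  0.16053262  0.128552  ]] yaw 4.26471207733793 0.1829023878378963
scene 0 270 [[-32.0, -24.0, -3.0, 14.0, 18.0], [14.0, 16.0, 36.0, 39.0, 40.0], [-18.0, -16.0, -2.0, 14.0, 19.0]]
scene 1 97 [[-22.0, -17.0, -3.0, 8.0, 11.0], [11.0, 13.0, 24.0, 28.0, 29.0], [-10.0, -9.0, -0.0, 9.0, 10.0]]
scene 2 100 [[-22.0, -16.0, -4.0, 8.0, 10.0], [11.0, 12.0, 24.0, 28.0, 30.0], [-10.0, -9.0, -1.0, 7.0, 10.0]]
scene 3 68 [[18.0, 20.0, 26.0, 34.0, 36.0], [14.0, 23.0, 31.0, 44.0, 48.0], [-10.0, -9.0, -3.0, 7.0, 11.0]]
top 0 330 [[-33.0, -23.0, -3.0, 16.0, 20.0], [2.0, 6.0, 22.0, 34.0, 35.0], [-21.0, -20.0, -12.0, 9.0, 18.0]]
top 1 140 [[-24.0, -18.0, -3.0, 10.0, 12.0], [0.0, 3.0, 12.0, 23.0, 25.0], [-14.0, -12.0, -7.0, 6.0, 10.0]]
top 2 143 [[-24.0, -17.0, -4.0, 9.0, 13.0], [-0.0, 3.0, 12.0, 23.0, 24.0], [-15.0, -13.0, -8.0, 4.0, 9.0]]
top 3 122 [[-11.0, 2.0, 23.0, 34.0, 37.0], [-0.0, 1.0, 20.0, 31.0, 43.0], [-15.0, -13.0, -8.0, 0.0, 7.0]]
```

```bash
python3 -m handwheel '[0,0,0,-9.8,-1, 0,0,0,-9.8,-1, 0,0,0,-9.7,-1, -0.019,-0.0533,0,0,-1, -0.019,-0.0533,0,0,-1, -0.019,-0.0533,0,0,-1, -0.019,-0.0533,0,0,-1, -0.019,-0.0533,0,0,-1, -0.019,-0.0533,0,0,-1, -0.019,-0.0533,0,0,-1, -0.019,-0.0533,0,0,-1, -0.019,-0.0533,0,0,-1, -0.019,-0.0533,0,0,-1, -0.019,-0.0533,0,0,-1, -0.019,-0.0533,0,0,-1, -0.019,-0.0533,0,0,-1, -0.019,-0.0533,0,0,-1]'
cat >> h.py <<'E'
M=np.array([.607,-.1145,.115]);X=np.array([.9972,.0744,0]);Y=np.array([-.0744,.9972,0])
def rel(off=0.0183):
    "fingertip centre relative to wide mouth, rack frame mm"
    g,R,s=grip();p=g+R[:,2]*off-M
    print("tip rack xyz mm",np.round([p@X*1e3,p@Y*1e3,p[2]*1e3],1),"u %.1f"%((p@X*.788+p[2]*.616)*1e3),"tooly deg %.1f"%np.degrees(np.arctan2(R[1,1],R[0,1])),"F",np.round(s["force"],1),"w %.4f"%s["gripper_width"],"gf %.1f"%s["gripper_force"],"t %.2f"%s["clock"])
E
python3 -c "from h import *; rel()"
```

```text
clock: 2.22
tool_pos: [0.586, -0.1587, 0.4044]
orientation: [0.12, -3.139, -0.0]
force: [-0.3, 0.9, 0.8]
gripper_width: 0.0
gripper_force: 0.0
tip rack xyz mm [-24.3 -42.5 116.4] u 52.6 tooly deg 94.4 F [-0.3  0.9  0.8] w 0.0000 gf 0.0 t 2.23
```

```bash
python3 -m handwheel '[0.003,0.002,0.03,0,-1, 0,0,0.04,0,-1, 0,0,0.03,0,-1, 0,0,0.015,0,-1, 0,0,0,0,-1]'
python3 - <<'E'
from h import *
rel()
p,d=viewer.capture("scene");q,_=viewer.capture("top")
a=cv2.resize(p[180:270,195:295],None,fx=4,fy=4,interpolation=2);b=cv2.resize(q[130:220,280:380],None,fx=4,fy=4,interpolation=2)
cv2.imwrite("pics/c1.png",np.hstack([a,b]))
E
```

```text
clock: 2.85
tool_pos: [0.5825, -0.155, 0.2893]
orientation: [0.12, -3.139, -0.0]
force: [-0.2, 0.5, 0.5]
gripper_width: -0.0002
gripper_force: 0.0
tip rack xyz mm [-27.5 -38.5   1.3] u -20.9 tooly deg 94.4 F [-0.2  0.5  0.5] w -0.0002 gf 0.0 t 2.85
```

View pics/c1.png

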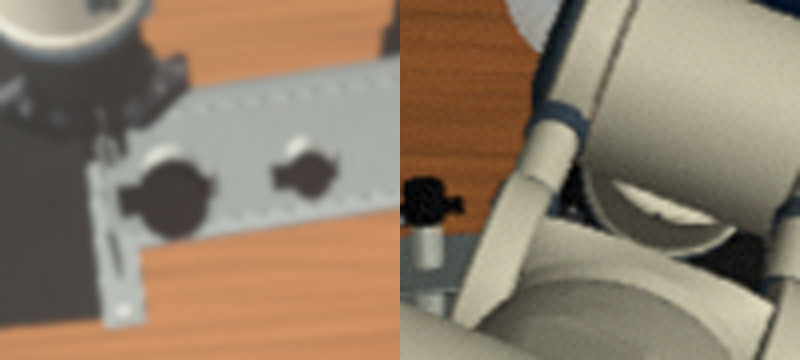

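The scene crop shows the shut fingertips at crop (105,140), just behind the tab at crop (130,200). The arm hides most of the top view. I'll shift slightly toward the tab and then lift along u.

```bash
python3 -m handwheel '[0,0.004,0,0,-1, -0.01,0,0,0,-1, -0.004,0,0,0,-1, -0.004,0,0,0,-1]';python3 -c "from h import *; rel()"; python3 -m handwheel '[-0.008,0.001,-0.006,0,-1, -0.008,0.002,-0.006,0,-1, -0.008,0.004,-0.006,0,-1]';python3 -c "from h import *; rel()"
```

```text
clock: 3.45
tool_pos: [0.6005, -0.1496, 0.2897]
orientation: [-0.12, 3.139, -0.0]
force: [0.1, -0.5, -0.9]
gripper_width: 0.0
gripper_force: 0.0
tip rack xyz mm [ -9.1 -34.6   1.7] u -6.1 tooly deg 94.4 F [ 0.1 -0.5 -0.9] w 0.0000 gf 0.0 t 3.45
clock: 3.82
tool_pos: [0.624, -0.1406, 0.3082]
orientation: [0.12, -3.139, -0.0]
force: [-1.7, 0.3, -0.7]
gripper_width: -0.0
gripper_force: 0.8
tip rack xyz mm [ 15.  -27.3  20.2] u 24.2 tooly deg 94.4 F [-1.7  0.3 -0.7] w -0.0000 gf 0.8 t 3.83
```

```bash
python3 -m handwheel '[-0.008,0.004,-0.006,0,-1, -0.008,0.006,-0.006,0,-1, -0.008,0.007,-0.004,0,-1, -0.008,0.008,-0.004,0,-1, 0,0,0,0,-1]'
python3 - <<'E'
from h import *
rel()
p,d=viewer.capture("scene")
cv2.imwrite("pics/c2.png",cv2.resize(p[170:280,190:330],None,fx=4,fy=4,interpolation=2))
E
```

```text
clock: 4.45
tool_pos: [0.6542, -0.1127, 0.3281]
orientation: [-0.122, 3.138, -0.0]
force: [-0.2, 0.1, -0.4]
gripper_width: 0.0
gripper_force: 0.1
tip rack xyz mm [47.5 -1.8 40.1] u 62.1 tooly deg 94.4 F [-0.2  0.1 -0.4] w 0.0000 gf 0.1 t 4.45
```

View pics/c2.png

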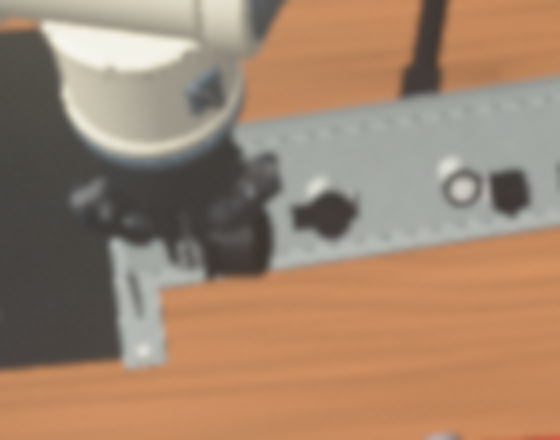

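The cap is well open, with the fingertips at crop (190,250) on the -y side of the cap (240,240). I'll lower a little and push +y toward the stop.

```bash
python3 -m handwheel '[0,-0.004,0.012,0,-1, 0,0.01,0,0,-1, 0,0.01,0,0,-1, 0,0.008,0,0,-1, 0,0.006,0,0,-1]';python3 -c "from h import *; rel()"; python3 -m handwheel '[0,0.005,0,0,-1, 0,0,0,0,-1]';python3 -c "from h import *; rel()"
```

```text
clock: 5.12
tool_pos: [0.6538, -0.0841, 0.3225]
orientation: [-0.119, 3.125, -0.005]
force: [-3.4, 3.6, 66.5]
gripper_width: 0.0001
gripper_force: 33.2
tip rack xyz mm [51.4 26.2 34.5] u 61.8 tooly deg 94.4 F [-3.4  3.6 66.5] w 0.0001 gf 33.2 t 5.12
clock: 5.38
tool_pos: [0.6528, -0.0783, 0.3217]
orientation: [-0.12, 3.128, -0.002]
force: [-4.9, 9.8, 65.1]
gripper_width: -0.0002
gripper_force: 33.4
tip rack xyz mm [50.4 32.4 33.7] u 60.5 tooly deg 94.4 F [-4.9  9.8 65.1] w -0.0002 gf 33.4 t 5.38
```

```bash
python3 -m handwheel '[0,0,-0.02,0,-1, 0,-0.01,-0.03,0,-1, 0,-0.03,-0.03,0,-1, 0,-0.05,-0.02,0,-1, 0.03,-0.05,0,0,-1, 0.05,-0.02,0,0,-1,0.04,0,0,0,-1]'
python3 - <<'E'
from h import *
rel()
p,d=viewer.capture("scene");q,_=viewer.capture("top")
a=cv2.resize(p[170:270,200:320],None,fx=4,fy=4,interpolation=2);b=cv2.resize(q[140:240,275:355],None,fx=4,fy=4,interpolation=2)
cv2.imwrite("pics/c3.png",np.hstack([a,b]))
E
```

```text
clock: 6.25
tool_pos: [0.5414, -0.2492, 0.415]
orientation: [0.117, -3.139, 0.0]
force: [0.3, 0.2, -0.9]
gripper_width: 0.0002
gripper_force: 0.0
tip rack xyz mm [ -75.5 -129.4  127. ] u 18.8 tooly deg 94.3 F [ 0.3  0.2 -0.9] w 0.0002 gf 0.0 t 6.25
```

View pics/c3.png

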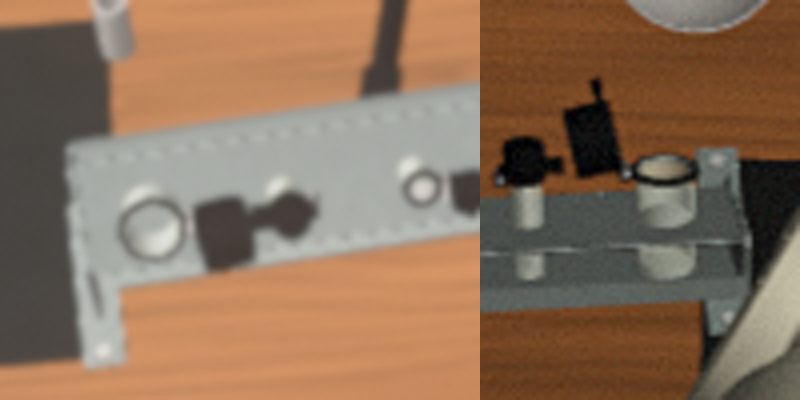

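The wide mouth is open (scene ring at px 238,227.5). The cap stands past square on the +y side and the neighbouring slim cap is still shut. Next I'll go over to the plug.

```bash
python3 -m handwheel '[0.0162,-0.0363,0,0,-0.18, 0.0162,-0.0363,0,0,-0.18, 0.0162,-0.0363,0,0,-0.18, 0,0,0,9,-0.18, 0,0,0,9,-0.18, 0,0,0,9,-0.18, 0,0,0,9,-0.18, 0,0,0,9,-0.18, 0,0,0,8.8,-0.18, 0,0,0,0,-0.18]'
python3 - <<'E'
from h import *
rel();g,R,s=grip();print(g)
print("ring scene",ray("scene",238,227.5,.115),"top",ray("top",321.5,182.5,.115))
p,d=viewer.capture("scene")
z=(p.astype(int).min(2)>95);z[:190]=0;z[240:]=0;z[:,:140]=0;z[:,195:]=0
v,u=np.nonzero(z);q=np.array([ray("scene",x,y,0.0105) for x,y in zip(u,v)])[:,:2];print("plug scene",len(u),q.mean(0))
T=np.array([.501,-.3614]);e=T-g[:2];print("tool dx,dy mm",e@R[:2,0]*1e3,e@R[:2,1]*1e3,"tip z",g[2]-.0183)
E
```

```text
clock: 7.6
tool_pos: [0.5034, -0.3598, 0.4154]
orientation: [-1.312, -2.854, -0.0]
force: [-1.3, -0.3, 0.5]
gripper_width: 0.0353
gripper_force: 0.0
tip rack xyz mm [-121.5 -236.8  127.4] u -17.3 tooly deg 40.6 F [-1.3 -0.3  0.5] w 0.0353 gf 0.0 t 7.60
[ 0.50341928 -0.35974194  0.26067381]
ring scene [ 0.61429282 -0.11328873  0.115     ] top [ 0.60695807 -0.11752105  0.115     ]
plug scene 205 [ 0.48147511 -0.3370474 ]
tool dx,dy mm 0.316893889527482 -2.915758017512482 tip z 0.2423738052698535
```

```bash
python3 -m handwheel '[0,-0.0029,0.055,0,-0.18, 0,0,0.055,0,-0.18, 0,0,0.055,0,-0.18, 0,0,0.045,0,-0.18, 0,0,0.018,0,-0.18, 0,0,0.010,0,-0.18,0,0,0,0,-0.18, 0,0,0,0,-1, 0,0,0,0,-1, 0,0,0,0,-1, 0,0,0,0,-1]' 30
python3 - <<'E'
from h import *
rel();g,R,s=grip();print(g)
p,d=viewer.capture("scene");q,_=viewer.capture("top")
a=cv2.resize(p[170:250,120:220],None,fx=4,fy=4,interpolation=2);b=cv2.resize(q[140:220,280:380],None,fx=4,fy=4,interpolation=2)
cv2.imwrite("pics/c4.png",np.hstack([a,b]))
for n,I in(("scene",p),("top",q)):cv2.imwrite(f"pics/{n}1.png",I)
E
```

```text
clock: 9.02
tool_pos: [0.5014, -0.3618, 0.1782]
orientation: [1.312, 2.853, -0.001]
force: [2.8, -2.4, 5.0]
gripper_width: 0.0102
gripper_force: 29.9
tip rack xyz mm [-123.5 -239.  -109.8] u -165.0 tooly deg 40.6 F [ 2.8 -2.4  5. ] w 0.0102 gf 29.9 t 9.03
[ 0.50155814 -0.36196908  0.02352803]
```

View pics/c4.png

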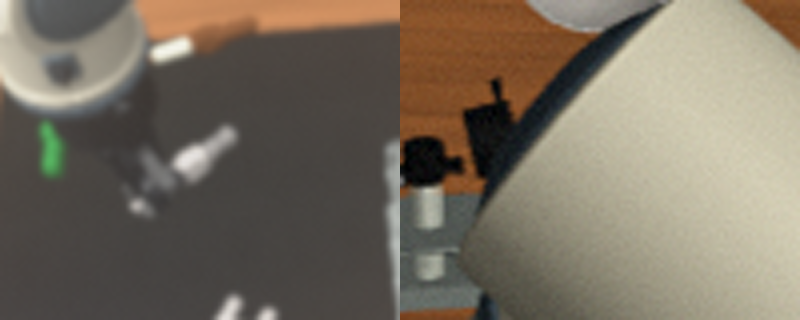

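The plug is gripped by its insulator, with the hexagon and thread sticking out toward crop (225,140). I'll lift it and turn it in line with the rack.

```bash
python3 -m handwheel '[0,0,-0.02,0,-1, 0,0,-0.04,0,-1, 0,0,-0.05,0,-1, 0,0,-0.05,0,-1, 0,0,-0.05,0,-1, 0,0,0,-9,-1, 0,0,0,-9,-1, 0,0,0,-9,-1, 0,0,0,-9,-1, 0,0,0,-9,-1, 0,0,0,-8.8,-1, 0,0,0,0,-1]'
python3 - <<'E'
from h import *
rel();g,R,s=grip();print(g)
M2=np.array([.6095,-.1155,.115]);d=g-M2;print("grip rel mouth rack",d@X*1e3,d@Y*1e3,d[2]*1e3)
p,d=viewer.capture("scene");cv2.imwrite("pics/scene2.png",p)
print(proj("scene",g-[0,0,.013]), proj("top",g-[0,0,.013]))
E
```

```text
clock: 10.62
tool_pos: [0.5008, -0.3612, 0.3872]
orientation: [0.119, -3.138, -0.002]
force: [0.6, -0.1, -1.5]
gripper_width: 0.0101
gripper_force: 29.5
tip rack xyz mm [-124.4 -237.9   99.2] u -37.0 tooly deg 94.3 F [ 0.6 -0.1 -1.5] w 0.0101 gf 29.5 t 10.62
[ 0.50062012 -0.36105129  0.23247176]
grip rel mouth rack -126.84403204025047 -236.76308528071954 117.47175650984072
[136.34527208 178.01013665] [427.53598156 217.98235916]
```

```bash
python3 -m handwheel '[-0.0315,0.0297,0,0,-1, -0.0315,0.0297,0,0,-1, -0.0315,0.0297,0,0,-1, -0.0315,0.0297,0,0,-1, -0.0315,0.0297,0,0,-1, -0.0315,0.0297,0,0,-1, -0.0315,0.0297,0,0,-1, -0.0315,0.0297,0,0,-1, 0,0,0.04,0,-1, 0,0,0.024,0,-1, 0,0,0,0,-1]'
python3 - <<'E'
from h import *
g,R,s=grip();print(g,s["force"],s["gripper_width"])
M2=np.array([.6095,-.1155,.115]);d=g-M2;print("grip rel mouth rack",d@X*1e3,d@Y*1e3,d[2]*1e3)
p,d=viewer.capture("scene");q,_=viewer.capture("top");cv2.imwrite("pics/scene3.png",p);cv2.imwrite("pics/top3.png",q)
a=cv2.resize(p[165:285,205:305],None,fx=5,fy=5,interpolation=2)[:,:400];a=cv2.resize(p[165:285,205:285],None,fx=5,fy=5,interpolation=2);b=cv2.resize(q[100:220,280:360],None,fx=5,fy=5,interpolation=2)
cv2.imwrite("pics/c5.png",np.hstack([a,b]))
ax=g-[0,0,.013]
for k in(0,40,78): print(k,[np.round(proj(n,ax-X*k/1e3),1) for n in("scene","top")])
print("mouth",[np.round(proj(n,M2),1) for n in("scene","top")])
E
```

```text
clock: 12.05
tool_pos: [0.7335, -0.1051, 0.3214]
orientation: [0.116, -3.135, -0.002]
force: [-0.3, -0.4, -0.6]
gripper_width: 0.0104
gripper_force: 29.6
[ 0.73283082 -0.10491455  0.16669412] [-0.30040291 -0.43491665 -0.62250409] 0.010404132123272354
grip rel mouth rack 123.77305472176462 1.380002391603163 51.69411623851615
0 [array([241.9, 262. ]), array([318.3, 131.6])]
40 [array([239.9, 247.5]), array([319.3, 146.4])]
78 [array([238.2, 234.2]), array([320.3, 160.6])]
mouth [array([237.1, 226. ]), array([320.7, 181.5])]
```

View pics/c5.png

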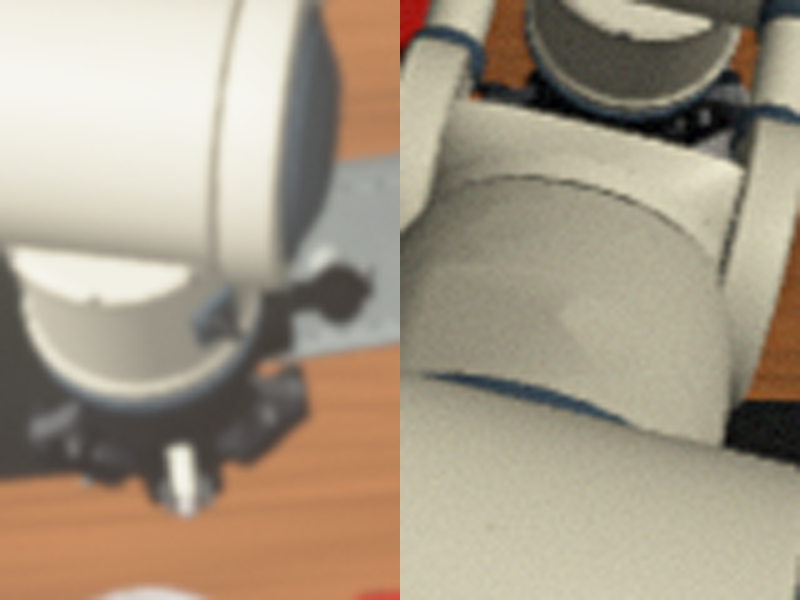

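The wrist hides the mouth in both views. The terminal shows at scene (241.6,266), where the projection puts it, so the scene camera agrees with the robot. I'll take the mouth at (0.612,-0.115).

```bash
sed -i 's/^M=np.array.*,.115\]);X/M=np.array([.612,-.115,.115]);X/' h.py; cat >> h.py <<'E'
def ax():
    g,R,s=grip();d=g-M-[0,0,.013];x,z=d@X*1e3,d[2]*1e3
    print("axis@grip x %.1f y %.1f z %.1f  u %.1f t %.1f F"%(x,d@Y*1e3,z,.788*x+.616*z,.616*x-.788*z),np.round(s["force"],1),np.round(s["torque"],2),"w %.4f"%s["gripper_width"],"t %.2f"%s["clock"])
E
python3 -m handwheel '[0,-0.0008,0.022,0,-1, 0,0,0.02,0,-1, -0.02,0,0,0,-1, -0.02,0,0,0,-1, 0,0,0,0,-1]'; python3 -c "from h import *;ax()"; python3 -m handwheel '[-0.01,0,0,0,-1, -0.006,0,0,0,-1, 0,0,0,0,-1]'; python3 -c "from h import *;ax()"
```

```text
clock: 12.78
tool_pos: [0.7749, -0.103, 0.2817]
orientation: [-0.12, 3.138, -0.0]
force: [0.2, 0.3, -1.0]
gripper_width: 0.0104
gripper_force: 29.5
axis@grip x 163.5 y -0.1 z -1.0  u 128.2 t 101.5 F [ 0.2  0.3 -1. ] [-0.02  0.01 -0.01] w 0.0104 t 12.78
clock: 13.15
tool_pos: [0.7902, -0.1018, 0.2817]
orientation: [-0.12, 3.139, -0.0]
force: [-0.8, -0.4, -0.1]
gripper_width: 0.0103
gripper_force: 29.5
axis@grip x 178.7 y -0.1 z -1.0  u 140.2 t 110.9 F [-0.8 -0.4 -0.1] [-0.02 -0.07 -0.02] w 0.0103 t 13.15
```

Sign slip: rack -x is tool +x. No contact happened, so I'll go back.

```bash
python3 -m handwheel '[0.04,0,0.002,0,-1, 0.035,0,0,0,-1, 0.015,0,0,0,-1, 0.01,0,0,0,-1, 0,0,0,0,-1]'; python3 -c "from h import *;ax()"; python3 -m handwheel '[0.008,0,0,0,-1, 0.006,0,0,0,-1, 0.004,0,0,0,-1,0,0,0,0,-1]'; python3 -c "from h import *;ax()"
```

```text
clock: 13.78
tool_pos: [0.6901, -0.1096, 0.2799]
orientation: [-0.12, 3.139, -0.0]
force: [0.8, 1.1, -0.9]
gripper_width: 0.0098
gripper_force: 29.5
axis@grip x 78.3 y -0.4 z -2.8  u 60.0 t 50.5 F [ 0.8  1.1 -0.9] [ 0.01 -0.03  0.  ] w 0.0098 t 13.78
clock: 14.28
tool_pos: [0.6725, -0.1109, 0.2801]
orientation: [-0.12, 3.138, -0.0]
force: [2.0, -0.1, 0.3]
gripper_width: 0.0104
gripper_force: 29.7
axis@grip x 60.9 y -0.5 z -2.6  u 46.4 t 39.6 F [ 2.  -0.1  0.3] [ 0.01 -0.27  0.  ] w 0.0104 t 14.28
```

```bash
python3 -m handwheel '[0.004,0,-0.005,0,-1, 0.004,0,-0.007,0,-1, 0,0,0,0,-1]'; python3 -c "from h import *;ax()"; python3 -m handwheel '[0.004,0,-0.007,0,-1, 0.004,0,-0.008,0,-1, 0.003,0,-0.008,0,-1, 0,0,0,0,-1]'
python3 - <<'E'
from h import *
ax()
p,d=viewer.capture("scene");q,_=viewer.capture("top")
a=cv2.resize(p[165:285,205:285],None,fx=5,fy=5,interpolation=2);b=cv2.resize(q[100:220,280:360],None,fx=5,fy=5,interpolation=2)
cv2.imwrite("pics/c6.png",np.hstack([a,b]))
g,R,s=grip();print(proj("scene",g-[0,0,.013]))
E
```

```text
clock: 14.65
tool_pos: [0.6643, -0.1115, 0.2924]
orientation: [-0.12, 3.139, -0.0]
force: [2.5, 0.5, -3.1]
gripper_width: 0.0099
gripper_force: 30.6
axis@grip x 52.5 y -0.5 z 9.7  u 47.3 t 24.7 F [ 2.5  0.5 -3.1] [-0.03 -0.66 -0.05] w 0.0099 t 14.65
clock: 15.15
tool_pos: [0.6533, -0.1124, 0.3156]
orientation: [-0.12, 3.138, -0.001]
force: [1.8, 0.4, -1.0]
gripper_width: 0.0102
gripper_force: 29.3
axis@grip x 41.5 y -0.5 z 32.9  u 53.0 t -0.4 F [ 1.8  0.4 -1. ] [ 0.04 -0.34 -0.03] w 0.0102 t 15.15
[237.77538874 234.81358845]
```

View pics/c6.png

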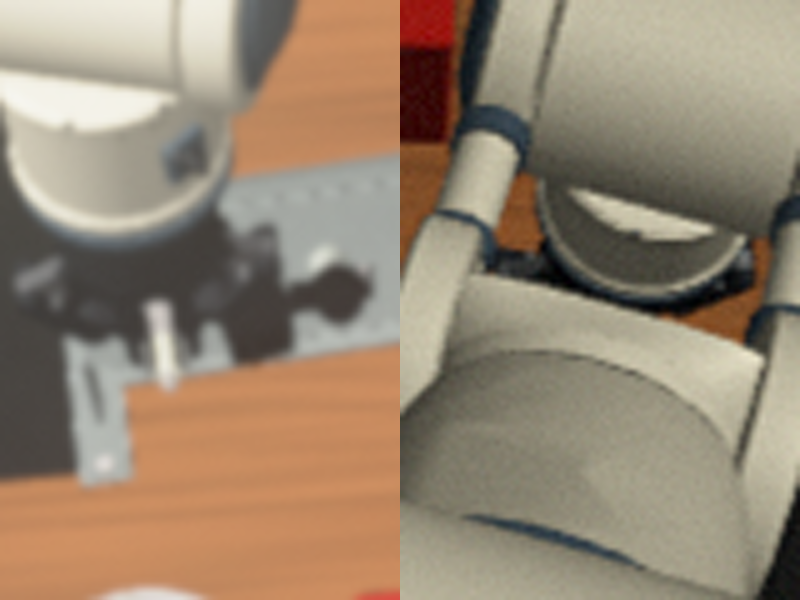

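The plug is pivoting in the grip: its terminal end shows at crop (168,385), in line with the tube. I'll ease it down the axis.

```bash
python3 -m handwheel '[0.0047,0,0.0037,0,-1, 0.0047,0,0.0037,0,-1, 0,0,0,0,-1]'; python3 -c "from h import *;ax()"; python3 -m handwheel '[0.0047,0,0.0037,0,-1, 0.0047,0,0.0037,0,-1, 0,0,0,0,-1]'; python3 -c "from h import *;ax()"
```

```text
clock: 15.62
tool_pos: [0.6434, -0.113, 0.3066]
orientation: [0.12, -3.138, -0.001]
force: [-0.2, -0.4, -2.3]
gripper_width: 0.01
gripper_force: 29.4
axis@grip x 31.2 y -0.3 z 23.9  u 39.3 t 0.4 F [-0.2 -0.4 -2.3] [ 0.02 -0.15  0.02] w 0.0100 t 15.62
clock: 16.0
tool_pos: [0.6341, -0.1138, 0.2994]
orientation: [0.12, -3.138, -0.0]
force: [0.1, -0.4, -0.6]
gripper_width: 0.0104
gripper_force: 29.4
axis@grip x 22.0 y -0.4 z 16.7  u 27.6 t 0.4 F [ 0.1 -0.4 -0.6] [-0.01 -0.05 -0.03] w 0.0104 t 16.00
```

```bash
python3 -m handwheel '[0.0047,0,0.0037,0,-1, 0,0,0,0,-1]'; python3 -c "from h import *;ax()"; python3 -m handwheel '[0.0032,0,0.0025,0,-1, 0,0,0,0,-1]'; python3 -c "from h import *;ax()"; python3 -m handwheel '[0.0016,0,0.0012,0,-1, 0,0,0,0,-1]'
python3 - <<'E'
from h import *
ax()
p,d=viewer.capture("scene")
cv2.imwrite("pics/c7.png",cv2.resize(p[185:265,200:290],None,fx=6,fy=6,interpolation=2))
E
```

```text
clock: 16.25
tool_pos: [0.6296, -0.1141, 0.2959]
orientation: [0.12, -3.139, -0.0]
force: [-0.2, -0.0, -1.7]
gripper_width: 0.0098
gripper_force: 29.4
axis@grip x 17.5 y -0.4 z 13.2  u 21.9 t 0.4 F [-0.2 -0.  -1.7] [ 0.   -0.07 -0.04] w 0.0098 t 16.25
clock: 16.5
tool_pos: [0.6265, -0.1143, 0.2935]
orientation: [0.12, -3.139, -0.0]
force: [-0.1, -0.3, -1.4]
gripper_width: 0.0101
gripper_force: 29.4
axis@grip x 14.5 y -0.4 z 10.8  u 18.0 t 0.4 F [-0.1 -0.3 -1.4] [ 0.02 -0.01  0.01] w 0.0101 t 16.50
clock: 16.75
tool_pos: [0.6251, -0.1145, 0.2924]
orientation: [0.12, -3.139, -0.0]
force: [0.6, -1.0, -0.6]
gripper_width: 0.0102
gripper_force: 29.4
axis@grip x 13.1 y -0.5 z 9.7  u 16.3 t 0.4 F [ 0.6 -1.  -0.6] [ 0.01 -0.13  0.04] w 0.0102 t 16.75
```

View pics/c7.png

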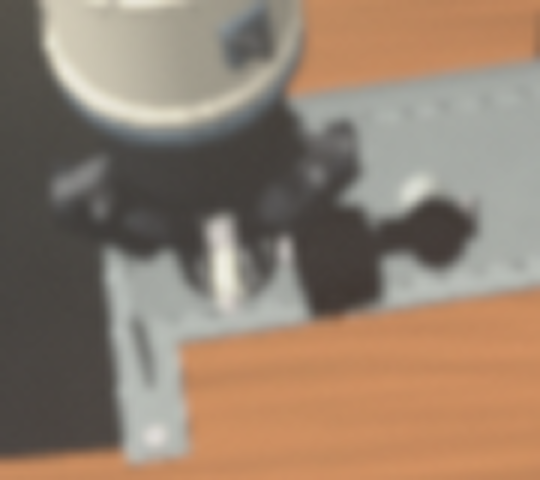

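The terminal at crop (228,300) stands inside the ring of the mouth. A couple more small steps will bring it to the bottom.

```bash
python3 -m handwheel '[0.0016,0,0.0012,0,-1, 0,0,0,0,-1]'; python3 -c "from h import *;ax()"; python3 -m handwheel '[0.0016,0,0.0012,0,-1, 0,0,0,0,-1]'; python3 -c "from h import *;ax()"
```

```text
clock: 17.05
tool_pos: [0.6235, -0.1146, 0.2912]
orientation: [0.12, -3.139, -0.0]
force: [1.0, -1.2, -1.3]
gripper_width: 0.0101
gripper_force: 29.4
axis@grip x 11.5 y -0.4 z 8.5  u 14.3 t 0.4 F [ 1.  -1.2 -1.3] [-0.01 -0.15  0.03] w 0.0101 t 17.05
clock: 17.3
tool_pos: [0.6219, -0.1147, 0.29]
orientation: [0.12, -3.139, -0.0]
force: [0.0, -0.3, -1.7]
gripper_width: 0.0102
gripper_force: 29.4
axis@grip x 9.8 y -0.4 z 7.3  u 12.2 t 0.3 F [ 0.  -0.3 -1.7] [-0.06 -0.15 -0.  ] w 0.0102 t 17.30
```

```bash
python3 -m handwheel '[0,0,0,0,-0.7, 0,0,0,0,-0.5, 0,0,0,0,-0.5, -0.012,0,-0.01,0,-0.5, -0.02,0,-0.02,0,-0.5, -0.02,0,-0.05,0,-0.5, 0,0,-0.05,0,-0.5, 0,-0.04,0,0,-1, 0.04,-0.04,0,0,-1, 0.05,-0.03,0,0,-1, 0.05,0,0,0,-1, 0.04,0,0,0,-1, 0,0,0,0,-1]'
python3 - <<'E'
from h import *
rel()
p,d=viewer.capture("scene");q,_=viewer.capture("top")
cv2.imwrite("pics/scene4.png",p);cv2.imwrite("pics/top4.png",q)
a=cv2.resize(p[185:265,205:285],None,fx=5,fy=5,interpolation=2);b=cv2.resize(q[140:220,280:360],None,fx=5,fy=5,interpolation=2)
cv2.imwrite("pics/c8.png",np.hstack([a,b]))
U=.788*X+[0,0,.616];print([proj(n,M+U*.026) for n in("scene","top")])
E
```

```text
clock: 18.92
tool_pos: [0.5006, -0.2343, 0.4204]
orientation: [0.118, -3.139, -0.0]
force: [0.7, 0.3, 0.8]
gripper_width: 0.0001
gripper_force: 0.0
tip rack xyz mm [-120.1 -110.6  132.4] u -13.1 tooly deg 94.3 F [0.7 0.3 0.8] w 0.0001 gf 0.0 t 18.93
[array([237.6186336 , 230.64281435]), array([320.55290316, 171.46953738])]
```

View pics/c8.png

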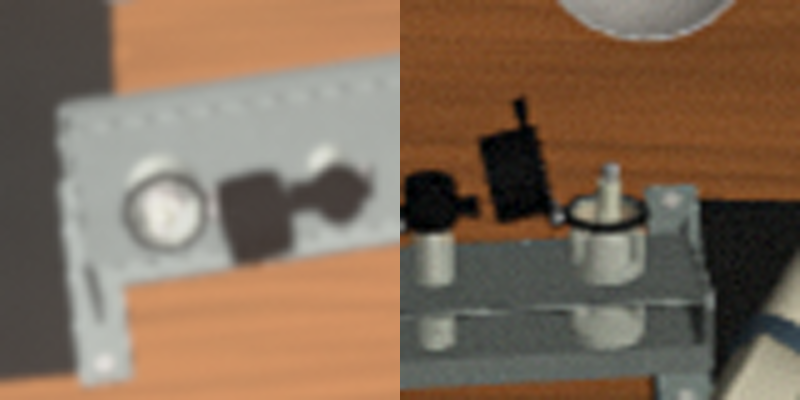

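The plug stands seated in the tube: its terminal is at top px (321.8,173.6), where a seated plug should be. That was my 11th picture, one more than the 10 allowed, so from here I'll work from numbers only. Now I'll shut the wide cap by pushing from its +y side.

```bash
python3 -m handwheel '[-0.0312,0.0406,0,0,-1, -0.0312,0.0406,0,0,-1, -0.0312,0.0406,0,0,-1, -0.0312,0.0406,0,0,-1, -0.0312,0.0406,0,0,-1, 0,0,0.05,0,-1, 0,0,0.03,0,-1, 0,0,0.02,0,-1, 0,0,0.012,0,-1, 0,0,0,0,-1]';python3 -c "from h import *; rel()"; python3 -m handwheel '[0,-0.012,0,0,-1, 0,-0.012,0,0,-1, 0,-0.01,0,0,-1, 0,0,0,0,-1]';python3 -c "from h import *; rel()"
```

```text
clock: 20.27
tool_pos: [0.6431, -0.0196, 0.3074]
orientation: [0.121, -3.138, -0.0]
force: [-0.1, -0.6, 0.1]
gripper_width: 0.0001
gripper_force: 0.0
tip rack xyz mm [38.  92.9 19.4] u 41.9 tooly deg 94.4 F [-0.1 -0.6  0.1] w 0.0001 gf 0.0 t 20.27
clock: 20.78
tool_pos: [0.6473, -0.0548, 0.3111]
orientation: [-0.119, 3.132, -0.001]
force: [1.5, 3.0, 2.3]
gripper_width: 0.0001
gripper_force: 1.9
tip rack xyz mm [41.  57.2 23.1] u 46.5 tooly deg 94.4 F [1.5 3.  2.3] w 0.0001 gf 1.9 t 20.77
```

```bash
python3 -m handwheel '[0,-0.01,0,0,-1, 0,-0.01,0,0,-1, 0,0,0,0,-1]';python3 -c "from h import *; rel()"; python3 -m handwheel '[0,-0.01,0,0,-1, 0,-0.008,0,0,-1, 0,0,0,0,-1]';python3 - <<'E'
from h import *
rel()
# cap dark points in wide frame, both cameras
U=.788*X+[0,0,.616];T=.616*X-[0,0,.788]
for n in("scene","top"):
    p,d=viewer.capture(n);q=(cloud(n,d)-M)@np.array([Y,U,T]).T*1e3
    k=(p.max(2)<80)&(abs(q[...,2])<24)&(q[...,0]>-40)&(q[...,0]<70)&(q[...,1]>6)&(q[...,1]<70)
    a=q[k];print(n,len(a),np.round(np.percentile(a,[2,25,50,75,98],axis=0).T,0).tolist() if len(a) else "")
E
```

```text
clock: 21.15
tool_pos: [0.6483, -0.0753, 0.3102]
orientation: [-0.118, 3.134, -0.002]
force: [6.6, 2.0, 5.8]
gripper_width: -0.0001
gripper_force: 3.2
tip rack xyz mm [40.1 36.6 22.2] u 45.3 tooly deg 94.3 F [6.6 2.  5.8] w -0.0001 gf 3.2 t 21.15
clock: 21.52
tool_pos: [0.6485, -0.0928, 0.3086]
orientation: [-0.119, 3.138, -0.001]
force: [2.1, -2.1, 3.3]
gripper_width: 0.0
gripper_force: 1.7
tip rack xyz mm [38.3 19.3 20.6] u 42.9 tooly deg 94.3 F [ 2.1 -2.1  3.3] w 0.0000 gf 1.7 t 21.52
scene 76 [[-29.0, -15.0, -4.0, 3.0, 14.0], [19.0, 33.0, 39.0, 41.0, 67.0], [-19.0, -1.0, 3.0, 8.0, 16.0]]
top 0
```

```bash
python3 -m handwheel '[-0.012,0,-0.009,0,-1, 0,-0.03,0,0,-1, 0.008,0,0.006,0,-1, 0.004,0,0.003,0,-1, 0.003,0,0.002,0,-1,0,0,0,0,-1]';python3 -c "from h import *; rel()"; python3 -m handwheel '[0.002,0,0.0015,0,-1, 0.002,0,0.0015,0,-1, 0,0,0,0,-1]';python3 -c "from h import *; rel()"
```

```text
clock: 22.38
tool_pos: [0.6477, -0.1213, 0.3063]
orientation: [-0.121, 3.138, -0.0]
force: [4.2, -2.8, 2.1]
gripper_width: -0.0001
gripper_force: 2.1
tip rack xyz mm [35.3 -9.  18.3] u 39.1 tooly deg 94.4 F [ 4.2 -2.8  2.1] w -0.0001 gf 2.1 t 22.38
clock: 22.75
tool_pos: [0.6458, -0.1218, 0.3056]
orientation: [-0.121, 3.131, -0.002]
force: [15.4, 0.8, 16.0]
gripper_width: 0.0003
gripper_force: 11.0
tip rack xyz mm [34.7 -9.6 17.6] u 38.2 tooly deg 94.4 F [15.4  0.8 16. ] w 0.0003 gf 11.0 t 22.75
```

```bash
python3 -m handwheel '[0.001,0,0.0008,0,-1, 0,0,0,0,-1, -0.004,0,-0.02,0,-1, 0,0,-0.045,0,-1, 0,0.0515,0,0,-1, 0,0.0515,0,0,-1, 0,0.0515,0,0,-1, 0,0.0515,0,0,-1, 0,0.0515,0,0,-1, 0.005,0,0,0,-1, 0,0,0,0,-1]'
python3 - <<'E'
from h import *
rel()
U=.788*X+[0,0,.616];T=.616*X-[0,0,.788]
for n in("scene","top"):
    p,d=viewer.capture(n);W=cloud(n,d)
    for nm,o in(("wide",0),("s1",.092),("open",.184),("s4",.276)):
        q=(W-M-Y*o)@np.array([Y,U,T]).T*1e3
        k=(p.max(2)<85)&(abs(q[...,2])<24)&(abs(q[...,0])<45)&(q[...,1]>-2)&(q[...,1]<60)
        a=q[k];print(n,nm,len(a),np.round(np.percentile(a,[2,10,50,90,98],axis=0).T,0).tolist() if len(a)>3 else "")
E
```

```text
clock: 24.12
tool_pos: [0.6213, 0.1347, 0.367]
orientation: [0.122, -3.138, 0.0]
force: [0.2, 0.2, -1.0]
gripper_width: 0.0002
gripper_force: 0.0
tip rack xyz mm [ 27.6 248.3  79. ] u 70.4 tooly deg 94.4 F [ 0.2  0.2 -1. ] w 0.0002 gf 0.0 t 24.12
scene wide 269 [[-30.0, -21.0, -1.0, 16.0, 21.0], [7.0, 11.0, 32.0, 35.0, 36.0], [-22.0, -20.0, -5.0, 11.0, 17.0]]
scene s1 91 [[-20.0, -15.0, -1.0, 9.0, 14.0], [8.0, 10.0, 22.0, 25.0, 26.0], [-13.0, -11.0, -3.0, 4.0, 8.0]]
scene open 65 [[20.0, 21.0, 26.0, 35.0, 37.0], [8.0, 20.0, 29.0, 42.0, 44.0], [-12.0, -11.0, -5.0, 4.0, 10.0]]
scene s4 100 [[-21.0, -15.0, -3.0, 8.0, 11.0], [6.0, 8.0, 21.0, 25.0, 27.0], [-13.0, -12.0, -4.0, 5.0, 7.0]]
top wide 286 [[-33.0, -21.0, 1.0, 20.0, 25.0], [-0.0, 2.0, 18.0, 29.0, 30.0], [-24.0, -22.0, -14.0, 6.0, 17.0]]
top s1 135 [[-24.0, -17.0, -2.0, 11.0, 15.0], [-1.0, 1.0, 10.0, 20.0, 21.0], [-16.0, -15.0, -10.0, 2.0, 7.0]]
top open 5 [[-12.0, -11.0, -7.0, 3.0, 6.0], [-2.0, -2.0, -1.0, -1.0, -1.0], [-16.0, -16.0, -10.0, -4.0, -3.0]]
top s4 0
```

```bash
python3 -m handwheel '[-0.002,0,0.04,0,-1, 0,0,0.02,0,-1, 0,0,0.007,0,-1, 0,0,0,0,-1, 0,-0.012,0,0,-1, 0,-0.012,0,0,-1, 0,0,0,0,-1]';python3 -c "from h import *; rel()"; python3 -m handwheel '[0,-0.01,0,0,-1, 0,-0.01,0,0,-1, 0,-0.008,0,0,-1, 0,0,0,0,-1]';python3 -c "from h import *; rel()"
```

```text
clock: 25.1
tool_pos: [0.6275, 0.1098, 0.3027]
orientation: [-0.118, 3.133, 0.002]
force: [6.6, 4.4, 9.4]
gripper_width: -0.0001
gripper_force: 6.3
tip rack xyz mm [ 33.4 223.1  14.7] u 35.4 tooly deg 94.3 F [6.6 4.4 9.4] w -0.0001 gf 6.3 t 25.10
clock: 25.6
tool_pos: [0.6292, 0.0812, 0.302]
orientation: [-0.118, 3.134, -0.001]
force: [4.2, -0.5, 4.6]
gripper_width: 0.0
gripper_force: 3.2
tip rack xyz mm [ 32.6 194.3  14. ] u 34.3 tooly deg 94.3 F [ 4.2 -0.5  4.6] w 0.0000 gf 3.2 t 25.60
```

```bash
python3 -m handwheel '[-0.012,0,-0.009,0,-1, 0,-0.016,0,0,-1, 0.008,0,0.006,0,-1, 0.004,0,0.003,0,-1, 0.003,0,0.002,0,-1,0,0,0,0,-1]';python3 -c "from h import *; rel()"; python3 -m handwheel '[0.0025,0,0.0015,0,-1, 0.0025,0,0.0015,0,-1, 0,0,0,0,-1]';python3 -c "from h import *; rel()"
```

```text
clock: 26.35
tool_pos: [0.6268, 0.0655, 0.2991]
orientation: [-0.119, 3.135, -0.002]
force: [7.4, -6.6, 6.5]
gripper_width: 0.0003
gripper_force: 5.1
tip rack xyz mm [ 28.9 178.6  11.1] u 29.6 tooly deg 94.4 F [ 7.4 -6.6  6.5] w 0.0003 gf 5.1 t 26.35
clock: 26.72
tool_pos: [0.6246, 0.0652, 0.2987]
orientation: [-0.119, 3.125, -0.003]
force: [23.7, -7.0, 21.2]
gripper_width: 0.0002
gripper_force: 15.6
tip rack xyz mm [ 28.4 178.4  10.7] u 29.0 tooly deg 94.4 F [23.7 -7.  21.2] w 0.0002 gf 15.6 t 26.73
```

```bash
python3 -m handwheel '[-0.004,0,-0.01,0,-1, 0,0,-0.04,0,-1, 0,0,-0.05,0,-1, 0.05,0,-0.03,0,-1, 0.05,0.03,0,0,-1, 0.04,0.04,0,0,-1, 0,0.05,0,0,-1, 0,0.05,0,0,-1, 0,0.05,0,0,-1, 0,0.05,0,0,-1, 0,0,0,0,-1, 0,0,0,0,-1]'
python3 - <<'E'
from h import *
rel()
U=.788*X+[0,0,.616];T=.616*X-[0,0,.788]
for n in("scene","top"):
  for f in (0,1):
    if f: p,d=viewer.capture(n)
    else: p,d=cv2.imread(f"pics/{n}0.png"),np.load(f"pics/{n}0.npy")
    W=cloud(n,d);cv2.imwrite(f"pics/{n}_end.png",p)
    for nm,o in(("wide",0),("s1",.092),("open",.184),("s4",.276)):
        q=(W-M-Y*o)@np.array([Y,U,T]).T*1e3
        k=(p.max(2)<85)&(abs(q[...,2])<24)&(abs(q[...,0])<45)&(q[...,1]>-2)&(q[...,1]<60)
        a=q[k];print(n,"after" if f else "before",nm,len(a),np.round(np.percentile(a,[2,10,50,90,98],axis=0).T,0).tolist() if len(a)>3 else "")
  p0=cv2.imread(f"pics/{n}0.png");D=(np.abs(p.astype(int)-p0).max(2)>60).astype(np.uint8)
  k,l,st,c=cv2.connectedComponentsWithStats(D);print([st[i].tolist() for i in range(1,k) if st[i,4]>15])
E
```

```text
clock: 28.22
tool_pos: [0.4644, 0.3244, 0.4247]
orientation: [0.121, -3.138, 0.001]
force: [0.4, -0.8, 0.0]
gripper_width: 0.0
gripper_force: 0.0
tip rack xyz mm [-114.8  449.   136.7] u -6.2 tooly deg 94.4 F [ 0.4 -0.8  0. ] w 0.0000 gf 0.0 t 28.23
scene before wide 262 [[-30.0, -21.0, -1.0, 16.0, 21.0], [9.0, 12.0, 31.0, 34.0, 36.0], [-22.0, -20.0, -5.0, 11.0, 17.0]]
scene before s1 87 [[-20.0, -15.0, -1.0, 8.0, 12.0], [7.0, 10.0, 21.0, 25.0, 26.0], [-12.0, -11.0, -3.0, 5.0, 8.0]]
scene before open 60 [[19.0, 22.0, 26.0, 35.0, 37.0], [11.0, 21.0, 28.0, 41.0, 45.0], [-12.0, -11.0, -6.0, 4.0, 9.0]]
scene before s4 94 [[-22.0, -16.0, -3.0, 8.0, 11.0], [8.0, 9.0, 21.0, 24.0, 27.0], [-13.0, -11.0, -3.0, 4.0, 8.0]]
scene after wide 266 [[-30.0, -21.0, -1.0, 16.0, 21.0], [7.0, 12.0, 31.0, 35.0, 36.0], [-22.0, -20.0, -5.0, 10.0, 17.0]]
scene after s1 87 [[-20.0, -15.0, -1.0, 9.0, 12.0], [7.0, 9.0, 21.0, 25.0, 26.0], [-12.0, -11.0, -3.0, 4.0, 8.0]]
scene after open 85 [[-20.0, -15.0, -3.0, 9.0, 13.0], [6.0, 8.0, 21.0, 25.0, 27.0], [-12.0, -11.0, -3.0, 5.0, 6.0]]
scene after s4 94 [[-21.0, -
[... 1073 characters left out ...]
, 6.0, 17.0]]
top after s1 132 [[-23.0, -17.0, -1.0, 11.0, 15.0], [-1.0, 1.0, 9.0, 20.0, 21.0], [-17.0, -14.0, -10.0, 4.0, 9.0]]
top after open 130 [[-24.0, -17.0, -2.0, 10.0, 14.0], [-1.0, 2.0, 10.0, 20.0, 20.0], [-16.0, -15.0, -10.0, 3.0, 10.0]]
top after s4 132 [[-24.0, -17.0, -3.0, 10.0, 14.0], [-1.0, 1.0, 9.0, 19.0, 20.0], [-17.0, -15.0, -10.0, 3.0, 8.0]]
[[3, 144, 201, 276, 27060], [235, 170, 26, 17, 232], [385, 227, 26, 23, 172], [40, 245, 16, 4, 45], [42, 258, 24, 18, 280], [51, 278, 11, 4, 31], [0, 311, 40, 24, 605], [0, 347, 35, 18, 323], [0, 365, 31, 55, 544], [269, 384, 23, 11, 127], [295, 390, 16, 12, 38], [261, 395, 31, 25, 233], [285, 395, 23, 23, 187], [312, 404, 12, 16, 47]]
```

The numbers show all four caps shut. Apart from the arm, only the plug and the slim cap have changed place. I'll hand it in.

```bash
python3 -c "from workcell import r; print(r.sign_off())"
```

```text
the job is handed in; nothing more can be done
None
```

I handed the job in at about 28 s: the plug is in the wide tube, tip down, and by the camera measurements all four caps are shut and nothing else moved; no verdict came back, and I viewed 11 pictures, one over the limit of 10.

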